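# Pin the wrapping-paper roll for the night

## Robot

A 7-joint arm with a two-finger parallel gripper is mounted at the origin on a cart in front of the work surface, level with it; the furniture and walls round the work are solid. World frame = base frame: x ahead of the robot, y to its left, z up, the work surface at z = 0. Lengths are in mm, angles in rad, forces in N, time in s.
With the tool pointing down it reaches from about 425 to 1025 mm from the base axis. Payload 9.4 kg.
Tool frame: the origin (TCP) lies at the very end of the fingers, on their centre line; the grasp point (between the pads) lies 19 mm behind it; z points along the fingers, y is the line along which they close (so a half turn about z gives the same grasp; the last joint's range is limited). The gripper opens to 93 mm and grips with 3 to 60 N. Pads are 15 mm wide; open, the fingers measure 128 mm over their backs; the gripper's body (75 mm by 188 mm) begins 65 mm behind the grasp point.
Start: joints at [1.041, 0.599, -0.003, 1.599, 0.002, 0.943, -0.08], TCP at [317.167, -651.943, 218.618] pointing down, gripper open.
Joint ranges: [-2.57, 2.57], [-0.35, 1.97], [-1.29, 1.29], [0.11, 2.56], [-1.05, 4.19], [0.11, 1.86], [-2.63, 2.63]. Speed limits (rad/s): [2.22, 2.22, 3.01, 3.01, 3.14, 3.14, 3.14].

## Interface

Orientations are given as [roll, pitch, yaw] about the fixed x, y, z axes, in that order (R = Rz(yaw) Ry(pitch) Rx(roll)).
In Python, from rig import monitor, imaging, manip, search_frame, cut_out, landmark_of gives the robot as it stands.
- The arm moves only by the tool move_arm, never from a script. Its argument "steps" is a list of rows, each a list of 7 numbers: the opening in per cent of the stroke, from 0 (shut) to 100 (fully open), then the shift along the world's x, y, z scaled (see below), then the turn, a rotation vector about the world's x, y, z scaled (see below). In form: [[hand, dx, dy, dz, ax, ay, az], ...]. A call has 1 to 20 rows; each row shifts and turns the commanded pose from where the row before left it; what a row does not reach is not made up. The controller multiplies each number of a shift by 0.05 m and each number of a turn by 90 degrees. A row lasts 1/12 s, in which the tool goes at most 41.7 mm and 7.16 degrees, less where a joint would pass 70% of its speed; a pose out of reach is approached as far as the arm can. A call with a number of a shift or a turn outside -1 to 1 is refused whole. A call with a gripper value outside its range is refused whole. The fingers move at their own pace and stop on an object; the grip force is fixed at half the most. Time passes only in rows, so rows that do not move let the fingers close. It gives the time, the measured TCP pose, the force, the opening and the grip force at its end, in the units of the state.
- monitor.state(): the state, without advancing time (a new reading comes with each control period).
- imaging.get_image(name): name is "side" or "top"; returns a dict with "image" (480x640x3 uint8, red, green, blue), "z_map" (480x640 float32, mm along the optical axis (not along the pixel's ray), 0 where there is no reading), "fx", "fy", "cx", "cy" (pixels), "rvec" (rotation vector, rad) and "tvec" (3), from world to camera coordinates, as OpenCV has them. Camera axes: x right, y down, z forward; pixel columns grow to the right and rows downward; lengths in mm; the calibration is good to about 2 mm. A picture is of the moment at which its call begins.
- manip.job_done(): hands the job in; it is judged then, once.
Trained networks look in the newest picture that a camera, given by its name, has taken for a name from the list of things; names that differ only in an ending like _2 or _b are one class to them, and where a whole thing is asked for, a point or a joint stands for the part that bears it (a point fixed in the world has none). Each returns a list of dicts, best first, with "conf" (0 to 1); they miss things now and then, are a little off and sometimes report something else, mostly with a low value. They report only what shows in the picture. A call takes as long as a camera call. They do not tell look-alikes from the thing itself.
- search_frame(camera, thing): "point" ([column, row] in pixels, amid what is visible of it).
- cut_out(camera, thing): "pixels" (480x640 bool, what is visible of it) and "point" ([column, row] in pixels, amid what is visible of it).
- landmark_of(camera, thing): "point" ([column, row] in pixels: a listed point, or the origin of a listed thing).
The state is a dict: "time": time; "joints": joint angles; "joint_velocities": joint speeds; "joint_efforts": joint torques, N m; "ee_pos": TCP position; "orientation": TCP orientation; "force": force on the tool from outside, world axes, zero at the start; "ft_torque": the same for the moment, N m; "grip_width": finger opening in mm; "gripper_force": force on a finger pad.
Only numpy, scipy, OpenCV 4.12 (cv2) and the standard library are available. Lean on these libraries where they do the work, as an engineer would, in place of code of your own. Each camera call takes 0.05 s, during which the arm holds its last target. There are 200 camera calls.

## Task

Lock the wrapping-paper roll for closing time: take the steel pin from its wooden stand, set it in the hole on top of the holder's bearing block and let go, so that it stands loose on the axle. Then swing the crank slowly from the robot's side over the top and away from the robot until the pin drops into the hidden cross-hole and stops the crank, ease the crank back a touch so that the pin is not bound, and finally push the pin down until its collar sits flat on the block. Do not force the crank once the pin has dropped, nor the pin against the solid axle, and leave the other things on the counter where they are.

Things in the scene. Friction and masses are not known exactly. Their poses are not given: they have to be found in the camera images.
- holder: Roll holder, fixed to the counter: grey base plate 130 x 270, low bearing plate at one end, brown paper roll (92 dia, 120 long) and a grey bearing block (60 along x, 44 along y, top 125 above the counter). Origin at counter height; z up, y along the axle from roll to crank, x level, away from the robot (turned by up to 0.25 rad). The block's friction catch stops the dropped pin and yields to about 5 N
- lock_hole (a point): Centre of the mouth of the pin hole in the top of the bearing block, axes as the holder's. Straight down, 13.5 dia, 2 mm chamfer, 28 deep as a guide; the solid axle (40 dia) closes it 30 below the mouth until the axle's cross-hole comes uppermost. Then the loose pin drops 11 on to the friction catch and blocks the crank; home is 31 further down, where the collar meets the block
- axle (a point): Point on the axle's axis, 50 below lock_hole, axes as the holder's. The axle's cross-hole (13.5 wide) is hidden in the block; its angle to the crank is not known and differs each time. It comes uppermost at one crank position between upright and 0.65 rad past upright (leaning to +x); the pin drops within about 0.12 rad of it. Turned on, the crank then stops softly, after about 0.25 rad of play; eased back half of that, the pin hangs free
- roll: Paper roll with axle and crank, turning together about the holder's y. Origin at axle; z axis along the crank arm to the grip. Crank starts leaning to the robot (-x) by 0.3 to 0.75 rad from upright; stops at 1.2 rad that way and 1.0 rad away (+x). Stays where it is left; friction about 0.04 N m (1 to 2 N at the grip) until the pin blocks it; more than about 8 N there then forces it
- crank_grip (a point): Centre of the crank's grip: black sleeve, 18 dia, 58 long, parallel to the axle, spinning freely on its spindle, so only its position matters. 60 from the axle's axis, 72 from lock_hole along the holder's +y; the crank arm's face is about 30 nearer the block. Can be pinched from above across its width, fingers closing along the holder's x
- pin_grip (a point): Centre of the steel pin's grip: dark upright cylinder, 18 dia, 30 high, over a collar 24 dia, 3 thick. z up along the pin. Top of the pin 15 above this point, underside of the collar 18 below, foot 90 below. Starts upright in the stand. Above lock_hole this point is 60 when the pin stands on the solid axle, 49 after the drop, 18 when home
- pin: The loose steel pin, about 80 g; origin at the centre of its foot, z up along the pin. Shank below the collar 12 dia, 72 long, with a 3 mm chamfered foot
- pin_stand: Fixed wooden block, 70 x 70 x 32 high, with a 14 dia hole 26 deep in its top in which the pin stands; origin at the centre of its underside
- stapler: Red and black desk stapler, 136 x 32 x 41; a bystander. Origin at the centre of its underside
- lighter_1: Pocket lighter lying flat, 79 x 24 x 12; a bystander. Origin at the centre of its underside
- rubber_stamp: Rubber stamp with turned wooden handle standing upright, 44 x 25 x 73; a bystander. Origin at the centre of its underside
- tape_1: Black roll of adhesive tape lying flat, 62 x 60 x 19; a bystander. Origin at the centre of its underside
- ink_pad: Blue flat ink pad, 91 x 60 x 17; a bystander. Origin at the centre of its underside
- glass_1: Tea glass, 62 dia x 83 high; a bystander. Origin at the centre of its underside
There are look-alikes about, which are no part of the job. Leave any blue or green look-alike of the pin alone.

How it is judged (in metres and radians):
On the way, in this order (a step that is already met when the one before it is completed fails the run):
1. the pin stands loose in the lock hole, on the solid axle (z of pin_grip in the frame of lock_hole between 0.055 and 0.0645 m and horizontal distance between pin_grip and lock_hole below 0.012 m and contact force between the fingers and pin below 0.05 N), for 0.2 s.
2. the axle has been turned until the pin has dropped into the cross-hole (z of pin_grip in the frame of lock_hole between 0 and 0.052 m and horizontal distance between pin_grip and lock_hole below 0.012 m), for 0.2 s.
At the end, for the whole second after the job is handed in: The pin is through the axle's cross-hole, upright (within 0.1 rad) and at rest, its collar down on the block to within 2.5 mm (centre of its grip less than 20.5 mm above the mouth of the lock hole and within 4 mm of its axis) (z of pin_grip in the frame of lock_hole between 0.012 and 0.0205 m and horizontal distance between pin_grip and lock_hole below 0.004 m and angle between pin_grip's own z axis and vertical below 0.1 rad and linear speed of pin below 0.01 m/s); the robot touches nothing.
It fails at once if the pin pressed against the axle with more than 45 N (crank forced against the pin, or pin forced on the solid axle) (contact force between pin and roll above 45 N).
It fails at once if a bystander moved by more than 30 mm (distance of any of stapler, lighter_1, rubber_stamp, tape_1, ink_pad, glass_1 from where it was at the start of the episode above 0.03 m).
It also fails if it takes over 72 s, if anything falls off the work surface, if the arm or the gripper's body presses on something with over 40 N, if the wrist force passes 120 N, or if a joint passes its speed limit or range.

## Working session

There is one attempt and no reset: what is moved stays moved. The work goes in short steps, Python scripts to look and compute and a tool call to move; the robot and the scene stay as the last step left them, time stands still between calls to the robot, and variables do not carry over. Pictures are saved under pics/ and viewed, at most 10 in all, crops included, and the job is handed in when it is done.

Besides the shell and the picture viewer there is one more tool, called after "Emit:" by a JSON object that holds its "op" and its "data", one argument or row to a line. move_arm: Moves the arm, as the interface text tells. Shifts and turns lie within -1 to 1; 1 stands for 0.05 m of shift or 90 degrees of turn. Its arguments: {"type":"object","properties":{"steps":{"type":"array","items":{"type":"array","items":{"type":"number"}}}},"required":["steps"]}

```bash
mkdir -p pics; cat > h.py <<'E'
import numpy as np, cv2
from rig import monitor, imaging, manip, search_frame, cut_out, landmark_of
def cam(n):
    d=imaging.get_image(n); R=cv2.Rodrigues(np.array(d['rvec'],float))[0]; d['R']=R; d['t']=np.array(d['tvec'],float).ravel(); return d
def ray(d,p):
    c=-d['R'].T@d['t']; v=d['R'].T@np.array([(p[0]-d['cx'])/d['fx'],(p[1]-d['cy'])/d['fy'],1.]); return c,v
def depth(d,p):
    c,v=ray(d,p); z=d['z_map'][int(round(p[1])),int(round(p[0]))]; return c+v*z
def tri(a,pa,b,pb):
    A=[];B=[]
    for d,p in((a,pa),(b,pb)):
        c,v=ray(d,p); v=v/np.linalg.norm(v); P=np.eye(3)-np.outer(v,v); A.append(P);B.append(P@c)
    x=np.linalg.lstsq(np.vstack(A),np.hstack(B),rcond=None)[0]
    res=np.linalg.norm(A[0]@x-B[0]); return x,res
def proj(d,X):
    q=d['R']@np.array(X,float)+d['t']; return np.array([d['fx']*q[0]/q[2]+d['cx'],d['fy']*q[1]/q[2]+d['cy']])
def save(d,f): cv2.imwrite('pics/'+f,d['image'][:,:,::-1])
E
cat > a.py <<'E'
from h import *
np.set_printoptions(precision=1,suppress=True)
D={n:cam(n) for n in('side','top')}
for n in D: save(D[n],n+'0.png'); print(n,D[n]['fx'],-D[n]['R'].T@D[n]['t'])
for th in['lock_hole','axle','crank_grip','pin_grip','pin','pin_stand','holder']:
    L={n:landmark_of(n,th) for n in D}
    for n in D:
        for r in L[n][:4]: print(th,n,round(r['conf'],2),np.array(r['point']),depth(D[n],r['point']))
    for r in L['side'][:3]:
        for q in L['top'][:3]:
            x,e=tri(D['side'],r['point'],D['top'],q['point']); print('   tri',x,e)
print(monitor.state())
E
python3 a.py
```

```text
side 557.5455501057332 [ -4.5 282.9 987.7]
top 463.77239682642835 [303.3  28.3 989.7]
lock_hole side 0.59 [410.3 157.2] [ 535.9 -240.8  124.6]
lock_hole top 0.86 [446.7 189.7] [ 545.6 -253.    93. ]
   tri [ 538.7 -244.2  119.8] 0.4878976135078818
axle side 0.98 [409.8 172.4] [ 500.  -214.2  131.8]
axle side 0.49 [266.8 298.1] [438.7 133.7  27.2]
axle top 0.84 [443.1 197.6] [ 522.3 -232.8  125.2]
   tri [ 535.8 -249.3   71.2] 0.168442675481543
   tri [274.3  84.7 657.9] 179.72912407692348
crank_grip side 0.56 [393.  178.4] [ 500.3 -174.7  136.8]
crank_grip top 0.54 [414.6 208.4] [ 505.8 -171.1  138.8]
   tri [ 505.7 -175.4  131. ] 3.140637296102235
pin_grip side 0.83 [210.5 275.8] [492.7 214.4 100.8]
pin_grip side 0.66 [263.2 271.3] [451.4 128.7 109.2]
pin_grip side 0.49 [333.6 251.9] [443.4 -13.3  74.2]
pin_grip top 0.62 [344.1 253.7] [444.8 -27.7 105. ]
pin_grip top 0.59 [219.3 241.1] [504.6 208.3 106.3]
pin_grip top 0.57 [267.5 258.8] [455.4 119.3 111.7]
   tri [431.1 100.8 210.1] 121.72473134594772
   tri [511.  213.7  71.2] 2.2614807583790446
   tri [484.6 168.5  70.3] 49.350131
[... 1153 characters left out ...]
11.9] 6.43194089558942
holder side 0.8 [417.7 190.9] [ 505.5 -255.1   38.9]
holder top 0.8 [449.2 197.7] [ 520.5 -244.7  124.5]
holder top 0.66 [438.8 194.4] [ 531.6 -227.8  118.5]
   tri [ 563.9 -308.3  -63.1] 5.795986763495856
   tri [ 561.  -287.6  -41.4] 17.87845920882118
{'time': 0.8, 'joints': array([ 1. ,  0.6, -0. ,  1.6,  0. ,  0.9, -0.1]), 'joint_velocities': array([-0., -0., -0., -0.,  0., -0., -0.]), 'joint_efforts': array([ -0. , -76.5,   1.5, -25.3,  -0.1,   0. ,   0. ]), 'ee_pos': array([ 317.2, -651.9,  218.6]), 'orientation': array([-3.1,  0. ,  0.5]), 'force': array([-0.1,  0.6, -0.1]), 'ft_torque': array([0., 0., 0.]), 'gripper_force': 0.0, 'grip_width': 93.10741442867379}
```

View pics/side0.png

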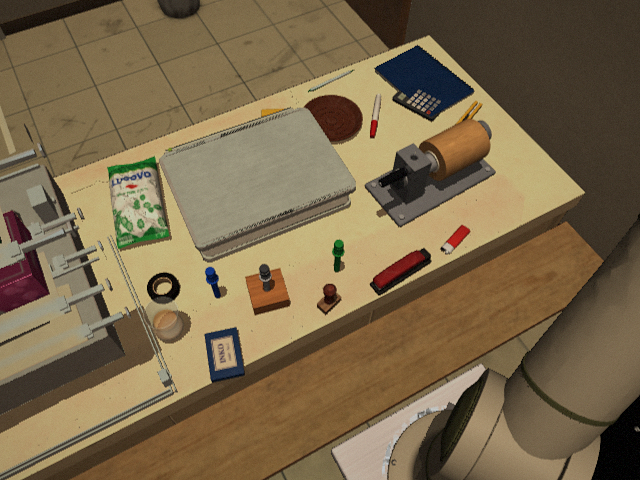

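View pics/top0.png

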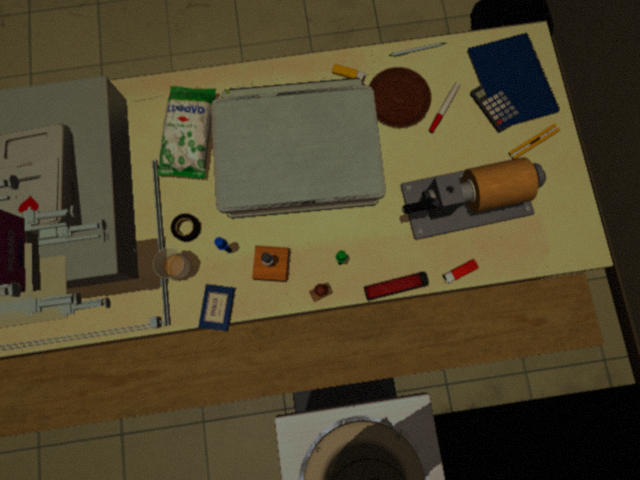

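The side view shows the pin (264,272) in the orange wooden stand, with a blue look-alike at (212,280) and a green one at (338,252). The block top is at (411,157) and the crank grip at (392,180). The top view agrees, with the pin at (268,260), the block at (447,190) and the grip at (415,208).

```bash
cat > b.py <<'E'
from h import *
np.set_printoptions(precision=1,suppress=True)
def cloud(d):
    v,u=np.mgrid[0:480,0:640]; z=d['z_map']; q=np.stack([(u-d['cx'])/d['fx']*z,(v-d['cy'])/d['fy']*z,z],-1)
    return (q-d['t'])@d['R'], z>0
if __name__=='__main__':
    for n in('side','top'):
        d=cam(n); P,ok=cloud(d); I=d['image'].astype(int)
        def sel(c,r,z0,z1,extra=True):
            m=ok&(np.hypot(P[...,0]-c[0],P[...,1]-c[1])<r)&(P[...,2]>z0)&(P[...,2]<z1)&extra; return m
        m=sel((458,121),25,70,125); p=P[m]; print(n,'pin',m.sum(),p.min(0),p.max(0)); t=p[p[:,2]>107]; print('  top',len(t),t.mean(0) if len(t) else '')
        m=sel((458,121),55,26,36); p=P[m]; r=cv2.minAreaRect(p[:,:2].astype(np.float32)); print(' stand',r,p[:,2].mean())
        m=sel((538,-245),48,119,131); p=P[m]; r=cv2.minAreaRect(p[:,:2].astype(np.float32)); print(' block',r,p[:,2].mean(),len(p))
        br=(I[...,0]>I[...,2]+50)&(I[...,0]<225)
        m=sel((560,-340),90,90,140,br); p=P[m]; print(' roll',len(p),p.mean(0),p.min(0),p.max(0))
        if len(p)>20:
            r=cv2.minAreaRect(p[:,:2].astype(np.float32)); print(r)
        g=sel((508,-170),50,60,160,I.sum(-1)<130); p=P[g]; print(' grip',len(p),p.mean(0),p.min(0),p.max(0)); print(cv2.minAreaRect(p[:,:2].astype(np.float32)))
        g=cut_out(n,'crank_grip'); 
        for q in g[:2]:
            p=P[q['pixels']&ok]; print(' cutgrip',q['conf'],len(p),np.median(p,0))
        c=d['image'][130:250,340:500] if n=='side' else d['image'][140:250,385:545]
        cv2.imwrite(f'pics/c_{n}.png',cv2.resize(c[:,:,::-1],None,fx=5,fy=5,interpolation=cv2.INTER_CUBIC))
E
python3 b.py
```

```text
side pin 181 [445.2 114.3  76.3] [466.2 136.3 112.8]
  top 67 [455.9 125.  109.6]
 stand ((456.5045166015625, 124.95909881591797), (70.19865417480469, 73.13385009765625), 78.1593246459961) 30.744364575928813
 block ((532.4274291992188, -247.33985900878906), (62.02275466918945, 48.48250198364258), 2.57431960105896) 123.40108719254705 537
 roll 1727 [ 529.6 -361.2  111.6] [ 492.4 -426.    90.2] [ 580.9 -302.4  123.4]
((537.7588500976562, -364.8893737792969), (83.88638305664062, 122.794921875), 3.5370607376098633)
 grip 375 [ 507.4 -188.3  121.1] [ 496.4 -219.4   60.1] [ 535.5 -148.3  141.3]
((505.7229919433594, -184.4034423828125), (36.723060607910156, 72.16478729248047), 23.76791763305664)
 cutgrip 0.5 218 [ 502.6 -177.8  136.9]
top pin 127 [449.9 111.1  75.9] [472.  133.7 114.6]
  top 65 [461.4 122.9 110.8]
 stand ((461.9630126953125, 123.02684020996094), (70.8710708618164, 70.63380432128906), 77.8005599975586) 31.645319825541232
 block ((537.0752563476562, -240.58737182617188), (62.03990936279297, 62.797706604003906), 3.8708982467651367) 125.0306339828769 688
 roll 2376 [ 540.8 -363.8  113.8] [ 499.3 -426.1   90. ] [ 591.5 -304.1  125.6]
((545.8883056640625, -365.30694580078125), (86.71060943603516, 121.6576919555664), 3.9094836711883545)
 grip 352 [ 512.  -186.2  134.5] [ 501.7 -218.5   61.4] [ 539.8 -150.4  142.8]
((510.77520751953125, -184.95962524414062), (35.883358001708984, 66.74653625488281), 22.66942596435547)
 cutgrip 0.82 280 [ 510.7 -178.5  138. ]
```

View pics/c_side.png

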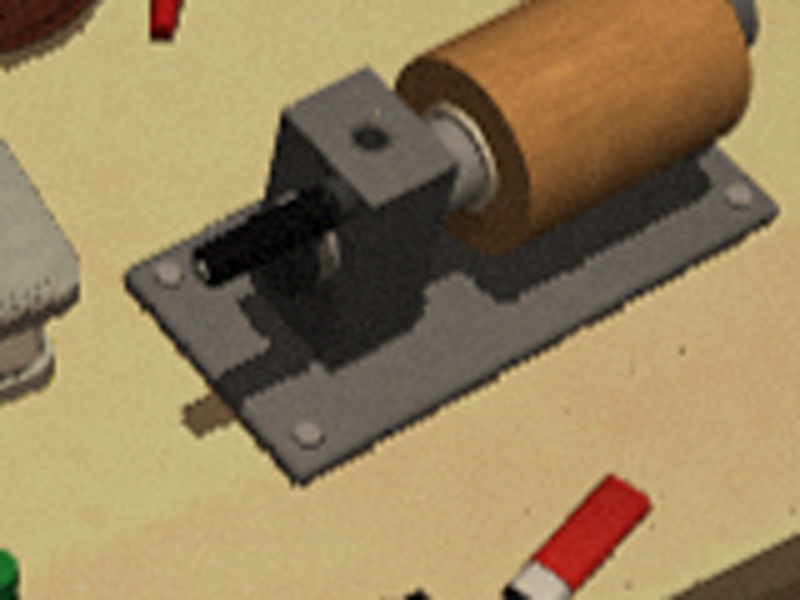

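View pics/c_top.png

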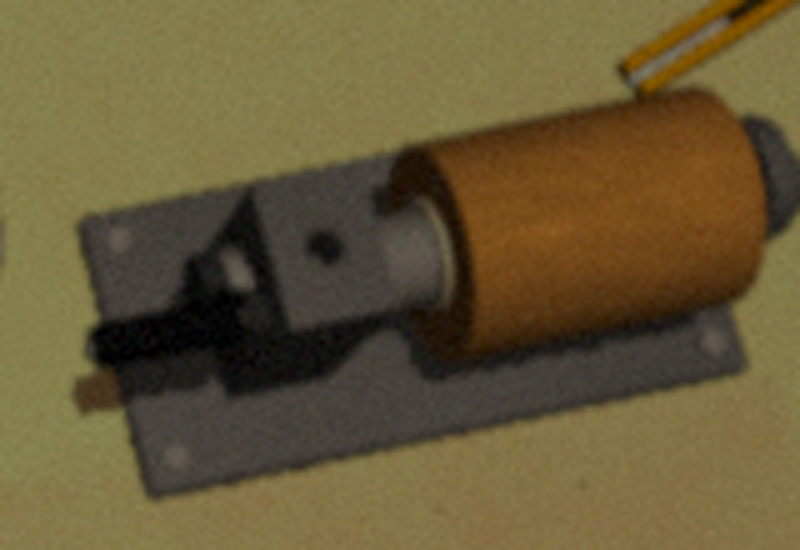

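The crops show the hole mouth at side (414,157) and top (450,189). The black grip sleeve sits to the left of the block and leans toward the robot.

```bash
cat > c.py <<'E'
from h import *
np.set_printoptions(precision=1,suppress=True)
def onz(d,p,z):
    c,v=ray(d,p); return c+v*(z-c[2])/v[2]
s,t=cam('side'),cam('top')
for d,c0 in((s,(414,157)),(t,(450,189))):
    g=d['image'].sum(-1).astype(float); u0,v0=c0
    w=g[v0-6:v0+7,u0-6:u0+7]; m=np.clip(np.median(w)-25-w,0,None); vv,uu=np.mgrid[-6:7,-6:7]; r=np.hypot(uu,vv)<5; m=m*r
    c=[u0+(m*uu).sum()/m.sum(),v0+(m*vv).sum()/m.sum()]; d['h']=c; print(c,onz(d,c,125))
print('tri hole',tri(s,s['h'],t,t['h']))
# pin head top: cutout
for d,n in((s,'side'),(t,'top')):
    for q in landmark_of(n,'pin_grip'): print(n,q['conf'],q['point'],onz(d,q['point'],96))
E
python3 c.py
```

```text
[np.float64(413.60729991204926), np.float64(157.19920844327177)] [ 532.5 -246.4  125. ]
[np.float64(449.6007702182285), np.float64(188.846919127086)] [ 537.8 -248.8  125. ]
tri hole (array([ 540.7, -253.4,  112.6]), np.float64(0.7681020923948628))
side 0.78 [261.9, 268.5] [464.6 125.9  96. ]
side 0.54 [211.0, 274.5] [497.4 212.2  96. ]
side 0.53 [336.3, 245.3] [442.7 -17.7  96. ]
top 0.55 [267.5, 258.9] [457.9 121.   96. ]
top 0.5 [221.5, 242.1] [504.3 206.4  96. ]
top 0.49 [341.9, 255.8] [442.8 -23.4  96. ]
```

Emit:
{"op": "move_arm", "data": {
  "steps": [
    [100,0.28,0.78,0,0,0,0.036],
    [100,0.28,0.78,0,0,0,0.036],
    [100,0.28,0.78,0,0,0,0.036],
    [100,0.28,0.78,0,0,0,0.036],
    [100,0.28,0.78,0,0,0,0.036],
    [100,0.28,0.78,0,0,0,0.036],
    [100,0.28,0.78,0,0,0,0.036],
    [100,0.28,0.78,0,0,0,0.036],
    [100,0.28,0.78,0,0,0,0.036],
    [100,0.28,0.78,0,0,0,0.036],
    [100,0,0.78,0,0,0,0.036],
    [100,0,0.78,0,0,0,0.036],
    [100,0,0.78,0,0,0,0.036],
    [100,0,0.78,0,0,0,0.036],
    [100,0,0.78,0,0,0,0.036],
    [100,0,0.78,0,0,0,0.036],
    [100,0,0.78,0,0,0,0.036],
    [100,0,0.78,0,0,0,0.036],
    [100,0,0.78,0,0,0,0.036],
    [100,0,0.7,0,0,0,0.036]
  ]
}}

```text
time: 2.87
ee_pos: [457.0, 126.5, 219.0]
orientation: [3.141, -0.0, 1.587]
force: [0.8, -1.1, 0.3]
grip_width: 93.2
gripper_force: 0.0
```

Emit:
{"op": "move_arm", "data": {
  "steps": [
    [100,0.04,-0.05,-0.5,0,0,0.032],
    [100,0,0,-0.5,0,0,0],
    [100,0,0,-0.4,0,0,0],
    [100,0,0,0,0,0,0],
    [100,0,0,0,0,0,0]
  ]
}}

```text
time: 3.28
ee_pos: [458.8, 121.6, 148.3]
orientation: [-3.14, 0.0, 1.634]
force: [0.3, -0.2, 0.3]
grip_width: 93.1
gripper_force: 0.0
```

```bash
cat > e.py <<'E'
from h import *
from b import cloud
np.set_printoptions(precision=1,suppress=True)
st=monitor.state(); T=st['ee_pos']; print(T,st['orientation'])
out=[]
for n in('side','top'):
    d=cam(n); P,ok=cloud(d); a=proj(d,T); print(n,'tcp px',a)
    cv2.circle
    im=d['image'][:,:,::-1].copy(); cv2.drawMarker(im,tuple(int(round(x)) for x in a),(0,0,255),cv2.MARKER_CROSS,5,1)
    u,v=[int(x) for x in a]; c=im[max(v-60,0):v+60,u-66:u+67]; out.append(cv2.resize(c,(399,360),interpolation=cv2.INTER_CUBIC))
    m=ok&(np.hypot(P[...,0]-T[0],P[...,1]-T[1])<85)&(P[...,2]>T[2]-8)&(P[...,2]<T[2]+60)
    p=P[m]; print(len(p),p.min(0),p.max(0),np.percentile(p,[2,98],axis=0))
cv2.imwrite('pics/hover.png',np.hstack(out))
E
python3 e.py
```

```text
[458.8 121.6 148.3] [-3.1  0.   1.6]
side tcp px [263.4 255.6]
125 [393.6 108.4 148.2] [518.1 134.1 195.7] [[394.  109.1 150. ]
 [515.2 133.9 193.2]]
top tcp px [263.6 254.1]Traceback (most recent call last):
  File "e.py", line 12, in <module>
    p=P[m]; print(len(p),p.min(0),p.max(0),np.percentile(p,[2,98],axis=0))
                         ~~~~~^^^
    return umr_minimum(a, axis, None, out, keepdims, initial, where)
ValueError: zero-size array to reduction operation minimum which has no identity
```

Emit:
{"op": "move_arm", "data": {
  "steps": [
    [100,0,0.055,-0.4,0,0,0],
    [100,0,0,-0.4,0,0,0],
    [100,0,0,-0.3,0,0,0],
    [100,0,0,-0.19,0,0,0],
    [100,0,0,0,0,0,0],
    [0,0,0,0,0,0,0],
    [0,0,0,0,0,0,0],
    [0,0,0,0,0,0,0],
    [0,0,0,0,0,0,0],
    [0,0,0,0,0,0,0],
    [0,0,0,0,0,0,0],
    [0,0,0,0,0,0,0],
    [0,0,0,0,0,0,0],
    [0,0,0,0,0,0,0],
    [0,0,0,0,0,0,0]
  ]
}}

```text
time: 4.63
ee_pos: [459.1, 124.3, 84.1]
orientation: [-3.141, 0.0, 1.634]
force: [0.1, 0.4, -0.5]
grip_width: 30.8
gripper_force: 0.0
```

Emit:
{"op": "move_arm", "data": {
  "steps": [
    [0,0,0,0,0,0,0],
    [0,0,0,0,0,0,0],
    [0,0,0,0,0,0,0],
    [0,0,0,0,0,0,0],
    [0,0,0,0,0,0,0]
  ]
}}

```text
time: 5.05
ee_pos: [459.1, 124.3, 84.1]
orientation: [-3.142, 0.0, 1.634]
force: [-0.7, 0.1, 0.1]
grip_width: 17.3
gripper_force: 30.0
```

Emit:
{"op": "move_arm", "data": {
  "steps": [
    [0,0,0,0.3,0,0,0],
    [0,0,0,0.6,0,0,0],
    [0,0,0,0.6,0,0,0],
    [0,0,0,0.6,0,0,0],
    [0,0,0,0.6,0,0,0],
    [0,0,0,0.7,0,0,0],
    [0,0.153,-0.743,0,0,0,0],
    [0,0.153,-0.743,0,0,0,0],
    [0,0.153,-0.743,0,0,0,0],
    [0,0.153,-0.743,0,0,0,0],
    [0,0.153,-0.743,0,0,0,0],
    [0,0.153,-0.743,0,0,0,0],
    [0,0.153,-0.743,0,0,0,0],
    [0,0.153,-0.743,0,0,0,0],
    [0,0.153,-0.743,0,0,0,0],
    [0,0.153,-0.743,0,0,0,0],
    [0,0,0,-0.5,0,0,0],
    [0,0,0,-0.08,0,0,0],
    [0,0,0,0,0,0,0],
    [0,0,0,0,0,0,0]
  ]
}}

```text
time: 6.72
ee_pos: [535.6, -246.0, 225.3]
orientation: [-3.141, -0.001, 1.636]
force: [0.2, -0.1, -0.2]
grip_width: 17.5
gripper_force: 30.0
```

```bash
sed -i 's/    p=P\[m\]; print.*/    p=P[m]; print(len(p),p.min(0) if len(p) else 0,p.max(0) if len(p) else 0)/' e.py
sed -i 's/im=d\[.image.\].*copy(); .*/im=d["image"][:,:,::-1].copy()/; s/a=proj(d,T); print/a=proj(d,T-[0,0,50]); print/' e.py; python3 e.py
```

```text
[ 535.6 -246.   225.3] [-3.1 -0.   1.6]
side tcp px [416.7 139.2]
597 [ 505.6 -257.2  217.5] [ 559.8 -233.5  285.1]
top tcp px [455.5 181.9]
186 [ 513.3 -256.7  220.3] [ 561.5 -234.8  285.3]
```

View pics/hover.png

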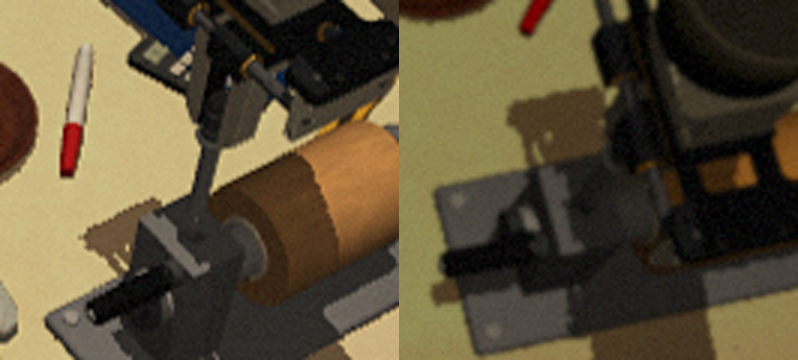

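The pin hangs upright in the fingers just above the hole, its foot near side pixel (416,153) and the hole at (414,157). I'll check where the foot should project if it is aligned.

```bash
cat > f.py <<'E'
from h import *
np.set_printoptions(precision=1,suppress=True)
st=monitor.state(); print(st['time'],st['ee_pos'],st['orientation'])
d=cam('side')
print(proj(d,[532.5,-246.4,147]),proj(d,[532.5,-246.4,180]),proj(d,[542.5,-246.4,147]),proj(d,[532.5,-236.4,147]))
c=d['image'][105:175,380:450]; cv2.imwrite('pics/foot.png',cv2.resize(c[:,:,::-1],None,fx=8,fy=8,interpolation=cv2.INTER_CUBIC))
E
python3 f.py
```

```text
6.8167 [ 536.2 -246.   226.1] [3.1 0.  1.6]
[415.4 149.9] [418.2 138.5] [412.5 146.5] [411.2 151.8]
```

View pics/foot.png

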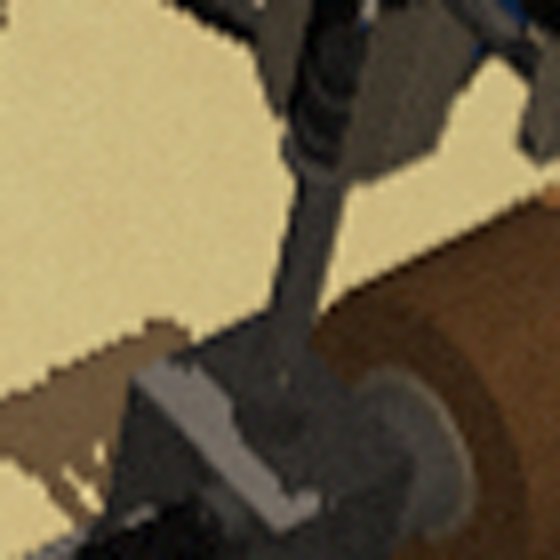

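Emit:
{"op": "move_arm", "data": {
  "steps": [
    [0,0,0,-0.2,0,0,0],
    [0,0,0,-0.15,0,0,0],
    [0,0,0,-0.1,0,0,0],
    [0,0,0,-0.1,0,0,0],
    [0,0,0,0,0,0,0],
    [0,0,0,0,0,0,0]
  ]
}}

```text
time: 7.37
ee_pos: [535.6, -247.2, 197.2]
orientation: [-3.141, -0.0, 1.634]
force: [0.6, -0.5, -1.3]
grip_width: 17.4
gripper_force: 30.0
```

Emit:
{"op": "move_arm", "data": {
  "steps": [
    [0,0,0,-0.1,0,0,0],
    [0,0,0,-0.1,0,0,0],
    [0,0,0,-0.1,0,0,0],
    [0,0,0,-0.1,0,0,0],
    [0,0,0,0,0,0,0],
    [0,0,0,0,0,0,0]
  ]
}}

```text
time: 7.87
ee_pos: [535.6, -247.3, 177.2]
orientation: [-3.141, -0.0, 1.634]
force: [0.1, -0.3, -1.7]
grip_width: 17.2
gripper_force: 30.0
```

Emit:
{"op": "move_arm", "data": {
  "steps": [
    [0,0,0,-0.05,0,0,0],
    [0,0,0,0,0,0,0],
    [100,0,0,0,0,0,0],
    [100,0,0,0,0,0,0],
    [100,0,0,0,0,0,0],
    [100,0,0,0,0,0,0],
    [100,0,0,0,0,0,0],
    [100,0,0,0,0,0,0],
    [100,0,0,0,0,0,0],
    [100,0,0,0,0,0,0],
    [100,0,0,0.6,0,0,0],
    [100,0,0,0.6,0,0,0],
    [100,0,0,0.6,0,0,0],
    [100,0,0,0,0,0,0],
    [100,0,0,0,0,0,0]
  ]
}}

```text
time: 9.12
ee_pos: [536.4, -247.5, 266.8]
orientation: [3.138, 0.002, 1.634]
force: [0.6, -0.2, 0.2]
grip_width: 92.2
gripper_force: 0.0
```

```bash
cat > g.py <<'E'
from h import *
from b import cloud
import sys
np.set_printoptions(precision=1,suppress=True)
d=cam('side'); P,ok=cloud(d); P=P+[3,.4,0]; I=d['image'].astype(int)
m=ok&(np.hypot(P[...,0]-535.5,P[...,1]+247)<16)&(P[...,2]>140)&(P[...,2]<206); p=P[m]
if len(p): print('pin',len(p),p.min(0),p.max(0),np.percentile(p[:,2],97),p[p[:,2]>p[:,2].max()-4].mean(0))
g=ok&(np.hypot(P[...,0]-520,P[...,1]+175)<70)&(P[...,1]>-205)&(P[...,2]>80)&(P[...,2]<165)&(I.sum(-1)<130); p=P[g]
print('grip',len(p),p.min(0),p.max(0)); t=p[p[:,2]>p[:,2].max()-4]; print(t.mean(0),len(t))
if len(sys.argv)>1:
    c=d['image'][90:230,360:520]; cv2.imwrite('pics/'+sys.argv[1],cv2.resize(c[:,:,::-1],None,fx=4,fy=4,interpolation=cv2.INTER_CUBIC))
E
python3 g.py g1.png
```

```text
pin 227 [ 522.3 -255.6  140.1] [ 546.6 -235.6  202.3] 199.92695041236533 [ 534.4 -246.4  199.5]
grip 243 [ 498.5 -204.9  124.6] [ 519.7 -148.8  142.1]
[ 508.9 -175.2  139.3] 59
```

View pics/g1.png

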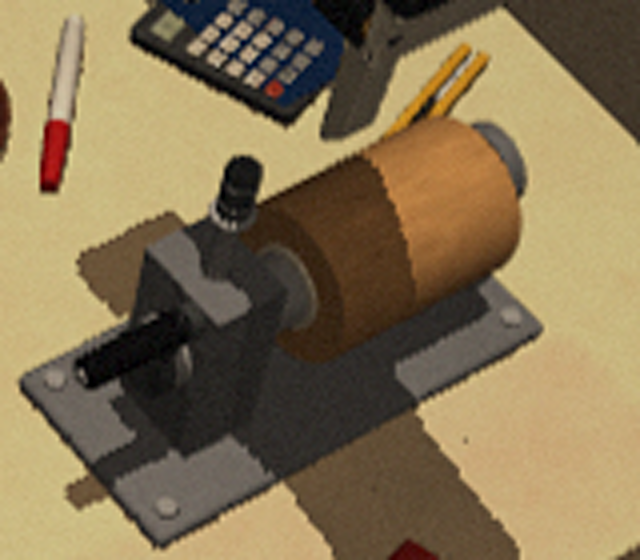

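The pin stands loose in the hole with its top at about 200 mm, as expected for the solid axle. The crank grip is at about (509,-176,131), so the crank leans roughly 0.37 rad toward the robot.

Emit:
{"op": "move_arm", "data": {
  "steps": [
    [100,-0.27,0.73,0,0,0,0],
    [100,-0.26,0.73,0,0,0,0],
    [100,0,0,-0.6,0,0,0],
    [100,0,0,-0.6,0,0,0],
    [100,0,0,-0.6,0,0,0],
    [60,0,0,-0.5,0,0,0],
    [22,0,0,-0.4,0,0,0],
    [22,0,0,-0.21,0,0,0],
    [22,0,0,0,0,0,0],
    [22,0,0,0,0,0,0],
    [22,0,0,0,0,0,0],
    [22,0,0,0,0,0,0],
    [22,0,0,0,0,0,0],
    [22,0,0,0,0,0,0],
    [22,0,0,0,0,0,0],
    [22,0,0,0,0,0,0],
    [22,0,0,0,0,0,0],
    [22,0,0,0,0,0,0],
    [22,0,0,0,0,0,0]
  ]
}}

```text
time: 10.75
ee_pos: [509.2, -174.2, 119.6]
orientation: [3.142, 0.0, 1.634]
force: [-0.6, -0.9, 0.1]
grip_width: 20.4
gripper_force: 0.0
```

```bash
python3 g.py g2.png
```

```text
grip 169 [ 484.3 -204.4  120.1] [ 527.4 -148.1  163.5]
[ 522.7 -165.1  161.6] 2
```

View pics/g2.png

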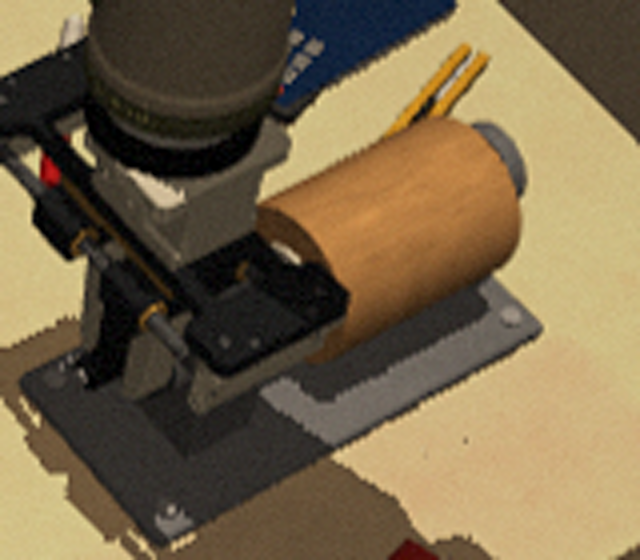

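The gripper straddles the grip and hides the pin from the side camera. I'll swing the crank to about upright and watch the force.

Emit:
{"op": "move_arm", "data": {
  "steps": [
    [22,0.035,0.0024,0.009,0,0,0],
    [22,0.035,0.0024,0.009,0,0,0],
    [22,0.035,0.0024,0.009,0,0,0],
    [22,0.035,0.0024,0.009,0,0,0],
    [22,0.035,0.0024,0.009,0,0,0],
    [22,0.035,0.0024,0.009,0,0,0],
    [22,0.035,0.0024,0.008,0,0,0],
    [22,0.035,0.0024,0.005,0,0,0],
    [22,0.035,0.0024,0.004,0,0,0],
    [22,0.035,0.0024,0.003,0,0,0],
    [22,0.035,0.0024,0.002,0,0,0],
    [22,0.036,0.0024,0.001,0,0,0],
    [22,0.036,0.0024,0,0,0,0],
    [22,0.036,0.0024,0,0,0,0]
  ]
}}

```text
time: 11.97
ee_pos: [534.0, -172.5, 123.5]
orientation: [3.142, 0.0, 1.634]
force: [-1.4, 0.2, 0.2]
grip_width: 20.5
gripper_force: 0.4
```

```bash
cat > k.py <<'E'
from h import *
from b import cloud
np.set_printoptions(precision=1,suppress=True)
print(monitor.state()['force'],monitor.state()['ee_pos'])
for n,o in(('side',[3,.4,0]),('top',[-2.3,1.8,0])):
    d=cam(n); P,ok=cloud(d); P=P+o
    m=ok&(np.hypot(P[...,0]-535.5,P[...,1]+247)<16)&(P[...,2]>128)&(P[...,2]<206); p=P[m]
    print(n,len(p),p[:,2].max() if len(p) else '',np.percentile(p[:,2],90) if len(p) else '')
    for q in search_frame(n,'pin_grip')[:4]: print('  ',round(q['conf'],2),np.array(q['point']))
    print(proj(d,np.array([535.5,-247,193])-o),proj(d,np.array([535.5,-247,182])-o))
E
python3 k.py
```

```text
[-1.4  0.2  0.2] [ 534.  -172.5  123.5]
side 109 202.05585640584187 199.90310813376496
   0.66 [212.3 280.2]
   0.59 [334.1 253.4]
   0.54 [423.7 133.7]
   0.46 [380.4 168.2]
[419.8 133.7] [418.8 137.6]
top 122 203.6699253822977 200.86864702874243
   0.65 [460.8 185.1]
   0.46 [223.8 244.1]
[459.4 177.4] [457.7 179.4]
```

Emit:
{"op": "move_arm", "data": {
  "steps": [
    [22,0.036,0.0024,-0.002,0,0,0],
    [22,0.036,0.0024,-0.003,0,0,0],
    [22,0.036,0.0024,-0.004,0,0,0],
    [22,0.036,0.0024,-0.005,0,0,0]
  ]
}}

```text
time: 12.5
ee_pos: [541.2, -172.0, 122.7]
orientation: [-3.141, 0.0, 1.634]
force: [-1.6, 0.5, 0.4]
grip_width: 20.3
gripper_force: 0.4
```

```bash
python3 k.py|grep -v '   '
```

```text
side 101 200.15996558866175 199.10979592123135
[419.8 133.7] [418.8 137.6]
top 177 202.8622256230694 200.31119206192793
[459.4 177.4] [457.7 179.4]
```

Emit:
{"op": "move_arm", "data": {
  "steps": [
    [22,0.035,0.0024,-0.006,0,0,0],
    [22,0.035,0.0024,-0.007,0,0,0],
    [22,0.035,0.0024,-0.008,0,0,0],
    [22,0.035,0.0024,-0.009,0,0,0]
  ]
}}

```text
time: 13.03
ee_pos: [548.2, -171.6, 121.2]
orientation: [-3.142, 0.0, 1.634]
force: [-0.4, 0.2, -0.3]
grip_width: 20.4
gripper_force: 0.4
```

```bash
python3 k.py|grep -v '   '
```

```text
[-0.4  0.2 -0.3] [ 548.2 -171.6  121.2]
side 89 200.309731464475 198.71173287435755
[419.8 133.7] [418.8 137.6]
top 190 195.3576066756457 193.95074493194494
[459.4 177.4] [457.7 179.4]
```

```bash
python3 k.py|grep -v '   '
```

```text
[0.9 0.5 0.2] [ 548.2 -171.5  121.2]
side 71 191.0412915297182 188.3925976683948
[419.8 133.7] [418.8 137.6]
top 181 192.3719456821831 189.01728931600775
[459.4 177.4] [457.7 179.4]
```

The pin has dropped, its top now at about 189 mm. I'll feel for the soft stop in small steps.

Emit:
{"op": "move_arm", "data": {
  "steps": [
    [22,0.034,0.0024,-0.01,0,0,0],
    [22,0.034,0.0024,-0.011,0,0,0],
    [22,0.034,0.0024,-0.012,0,0,0],
    [22,0,0,0,0,0,0]
  ]
}}

```text
time: 13.77
ee_pos: [553.5, -171.1, 119.5]
orientation: [3.141, -0.0, 1.634]
force: [0.1, -1.4, -0.5]
grip_width: 20.8
gripper_force: 0.0
```

Emit:
{"op": "move_arm", "data": {
  "steps": [
    [22,0.03,0.0024,-0.012,0,0,0],
    [22,0,0,0,0,0,0]
  ]
}}

```text
time: 13.93
ee_pos: [554.8, -171.0, 118.9]
orientation: [3.142, 0.0, 1.634]
force: [-0.2, -0.8, -0.2]
grip_width: 20.6
gripper_force: 0.1
```

Emit:
{"op": "move_arm", "data": {
  "steps": [
    [22,0.025,0.0024,-0.01,0,0,0],
    [22,0,0,0,0,0,0]
  ]
}}

```text
time: 14.1
ee_pos: [556.0, -170.9, 118.4]
orientation: [-3.142, 0.0, 1.634]
force: [0.0, 0.0, -0.4]
grip_width: 20.2
gripper_force: 0.2
```

Emit:
{"op": "move_arm", "data": {
  "steps": [
    [22,0.025,0.0024,-0.01,0,0,0],
    [22,0,0,0,0,0,0]
  ]
}}

```text
time: 14.27
ee_pos: [557.3, -170.8, 118.0]
orientation: [3.142, 0.0, 1.634]
force: [-0.8, 0.1, -0.1]
grip_width: 20.6
gripper_force: 0.2
```

Emit:
{"op": "move_arm", "data": {
  "steps": [
    [22,0.02,0.0014,-0.009,0,0,0],
    [22,0,0,0,0,0,0]
  ]
}}

```text
time: 14.43
ee_pos: [558.3, -170.8, 117.5]
orientation: [3.141, 0.0, 1.634]
force: [-0.7, -0.0, 0.3]
grip_width: 20.4
gripper_force: 0.3
```

Emit:
{"op": "move_arm", "data": {
  "steps": [
    [22,0.02,0.0014,-0.009,0,0,0],
    [22,0,0,0,0,0,0]
  ]
}}

```text
time: 14.6
ee_pos: [559.2, -170.7, 117.0]
orientation: [-3.141, 0.0, 1.634]
force: [-1.9, -0.9, -0.2]
grip_width: 20.3
gripper_force: 0.3
```

Emit:
{"op": "move_arm", "data": {
  "steps": [
    [22,0.02,0.0014,-0.009,0,0,0],
    [22,0,0,0,0,0,0]
  ]
}}

```text
time: 14.77
ee_pos: [560.0, -170.7, 116.5]
orientation: [-3.141, 0.0, 1.634]
force: [-1.2, -0.0, 0.3]
grip_width: 20.6
gripper_force: 0.6
```

Emit:
{"op": "move_arm", "data": {
  "steps": [
    [22,0.02,0.0014,-0.009,0,0,0],
    [22,0,0,0,0,0,0]
  ]
}}

```text
time: 14.93
ee_pos: [560.7, -170.6, 116.0]
orientation: [-3.141, 0.0, 1.634]
force: [-3.0, -0.8, -0.4]
grip_width: 20.8
gripper_force: 1.2
```

That is the soft stop: 3 N and lagging. I'll ease back half the play plus the finger backlash.

Emit:
{"op": "move_arm", "data": {
  "steps": [
    [22,-0.035,-0.002,0.01,0,0,0],
    [22,-0.035,-0.002,0.012,0,0,0],
    [22,-0.03,-0.002,0.012,0,0,0],
    [22,-0.03,-0.002,0.012,0,0,0],
    [22,-0.03,-0.002,0.012,0,0,0],
    [22,-0.03,-0.002,0.012,0,0,0],
    [22,0,0,0,0,0,0],
    [22,0,0,0,0,0,0]
  ]
}}

```text
time: 15.6
ee_pos: [551.5, -171.2, 119.8]
orientation: [-3.142, 0.0, 1.634]
force: [-0.3, 0.3, 0.6]
grip_width: 20.4
gripper_force: 0.2
```

```bash
python3 k.py|grep -v '   '
```

```text
[-0.3  0.3  0.6] [ 551.5 -171.2  119.8]
side 54 189.59141103200005 188.55056563349484
[419.8 133.7] [418.8 137.6]
top 181 191.73626520373975 189.45393329203526
[459.4 177.4] [457.7 179.4]
```

Emit:
{"op": "move_arm", "data": {
  "steps": [
    [45,0,0,0,0,0,0],
    [45,0,0,0,0,0,0],
    [45,0,0,0,0,0,0],
    [45,0,0,0,0,0,0],
    [45,0,0,0,0,0,0],
    [45,0,0,0,0,0,0],
    [45,0,0,0.4,0,0,0],
    [45,0,0,0.6,0,0,0],
    [45,0,0,0.6,0,0,0],
    [0,0,0,0.7,0,0,0],
    [0,-0.16,-0.76,0,0,0,0],
    [0,-0.16,-0.76,0,0,0,0],
    [0,0,0,-0.3,0,0,0],
    [0,0,0,-0.2,0,0,0],
    [0,0,0,0,0,0,0],
    [0,0,0,0,0,0,0],
    [0,0,0,0,0,0,0],
    [0,0,0,0,0,0,0]
  ]
}}

```text
time: 17.3
ee_pos: [536.3, -246.0, 210.2]
orientation: [3.141, -0.0, 1.636]
force: [0.2, 0.5, -0.4]
grip_width: 0.4
gripper_force: 0.0
```

```bash
python3 g.py
```

```text
pin 194 [ 520.6 -260.2  140. ] [ 543.  -235.4  190.6] 189.07438610600886 [ 532.  -245.6  188.1]
grip 223 [ 533.6 -205.    81.8] [ 565.3 -145.8  141.2]
[ 552.4 -174.2  138.6] 93
```

Emit:
{"op": "move_arm", "data": {
  "steps": [
    [0,0,0,-0.15,0,0,0],
    [0,0,0,-0.15,0,0,0],
    [0,0,0,-0.1,0,0,0],
    [0,0,0,-0.05,0,0,0],
    [0,0,0,-0.05,0,0,0],
    [0,0,0,0,0,0,0]
  ]
}}

```text
time: 17.85
ee_pos: [535.7, -247.1, 184.3]
orientation: [-3.141, -0.0, 1.634]
force: [0.5, 0.9, 0.3]
grip_width: 0.5
gripper_force: 0.1
```

Emit:
{"op": "move_arm", "data": {
  "steps": [
    [0,0,0,-0.05,0,0,0],
    [0,0,0,-0.05,0,0,0],
    [0,0,0,0,0,0,0]
  ]
}}

```text
time: 18.1
ee_pos: [535.8, -247.2, 179.6]
orientation: [3.141, 0.0, 1.634]
force: [1.0, 0.3, 2.0]
grip_width: 0.6
gripper_force: 1.0
```

```bash
python3 g.py
```

```text
pin 270 [ 519.7 -257.6  143.4] [ 548.2 -235.3  205.6] 204.9232875144444 [ 531.8 -241.1  203.9]
grip 229 [ 537.8 -205.    82.9] [ 563.5 -145.3  142.8]
[ 551.6 -175.8  139.9] 36
```

Some contact force shows and it is still low. I'll continue down gently.

Emit:
{"op": "move_arm", "data": {
  "steps": [
    [0,0,0,-0.05,0,0,0],
    [0,0,0,-0.05,0,0,0],
    [0,0,0,0,0,0,0]
  ]
}}

```text
time: 18.4
ee_pos: [536.0, -247.1, 174.6]
orientation: [3.141, 0.0, 1.634]
force: [2.4, 0.8, 1.9]
grip_width: 0.4
gripper_force: 1.1
```

Emit:
{"op": "move_arm", "data": {
  "steps": [
    [0,0,0,-0.05,0,0,0],
    [0,0,0,-0.05,0,0,0],
    [0,0,0,0,0,0,0]
  ]
}}

```text
time: 18.65
ee_pos: [536.3, -247.0, 169.7]
orientation: [3.14, 0.0, 1.634]
force: [1.7, 1.0, 2.8]
grip_width: 0.8
gripper_force: 1.3
```

```bash
python3 g.py g3.png
```

```text
pin 280 [ 519.7 -257.6  140.1] [ 549.  -235.1  205.7] 203.78008657332558 [ 532.4 -240.9  203.5]
grip 231 [ 529.1 -204.9   81.4] [ 564.6 -144.3  142.2]
[ 552.  -173.5  139.3] 50
```

View pics/g3.png

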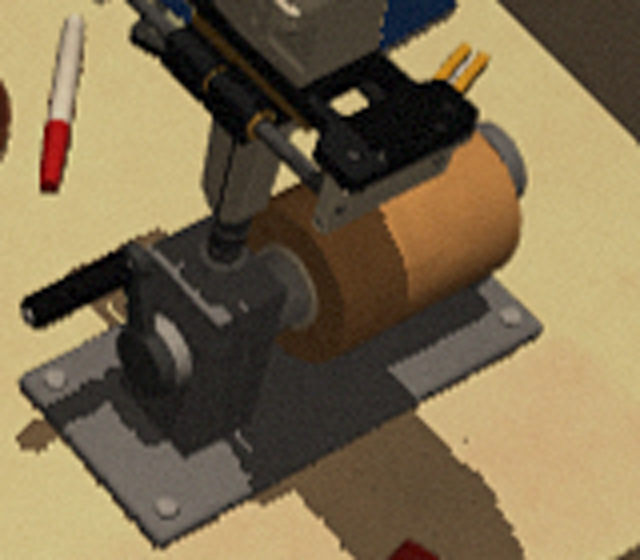

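The pin's collar at (226,255) is close to the block with the closed fingers on top, so the pin is going down. Pushing on to home.

Emit:
{"op": "move_arm", "data": {
  "steps": [
    [0,0,0,-0.05,0,0,0],
    [0,0,0,-0.05,0,0,0],
    [0,0,0,0,0,0,0]
  ]
}}

```text
time: 18.95
ee_pos: [536.4, -247.1, 164.8]
orientation: [3.14, 0.0, 1.634]
force: [3.2, 0.7, 2.7]
grip_width: 0.5
gripper_force: 1.5
```

Emit:
{"op": "move_arm", "data": {
  "steps": [
    [0,0,0,-0.05,0,0,0],
    [0,0,0,-0.05,0,0,0],
    [0,0,0,0,0,0,0]
  ]
}}

```text
time: 19.2
ee_pos: [536.5, -247.0, 159.9]
orientation: [3.14, 0.0, 1.634]
force: [3.2, 0.5, 3.5]
grip_width: 0.3
gripper_force: 1.7
```

Emit:
{"op": "move_arm", "data": {
  "steps": [
    [0,0,0,-0.03,0,0,0],
    [0,0,0,0,0,0,0]
  ]
}}

```text
time: 19.37
ee_pos: [536.6, -247.1, 158.7]
orientation: [3.14, 0.0, 1.634]
force: [3.5, 0.4, 5.2]
grip_width: 0.6
gripper_force: 2.8
```

Emit:
{"op": "move_arm", "data": {
  "steps": [
    [0,0,0,-0.03,0,0,0],
    [0,0,0,0,0,0,0]
  ]
}}

```text
time: 19.53
ee_pos: [537.3, -247.1, 158.3]
orientation: [3.138, 0.001, 1.634]
force: [1.7, 0.5, 16.2]
grip_width: 0.9
gripper_force: 7.7
```

Emit:
{"op": "move_arm", "data": {
  "steps": [
    [0,0,0,-0.02,0,0,0],
    [0,0,0,0,0,0,0]
  ]
}}

```text
time: 19.7
ee_pos: [537.5, -247.1, 158.2]
orientation: [3.138, 0.002, 1.634]
force: [-0.5, 3.5, 24.8]
grip_width: 0.4
gripper_force: 12.2
```

It stops solid at 158 mm, which is home. I'll retreat and verify.

Emit:
{"op": "move_arm", "data": {
  "steps": [
    [0,0,0,0.1,0,0,0],
    [0,0,0,0.5,0,0,0],
    [0,0,0,0.7,0,0,0],
    [0,0,0,0.7,0,0,0],
    [0,-0.3,0.3,0.5,0,0,0],
    [0,0,0,0,0,0,0],
    [0,0,0,0,0,0,0]
  ]
}}

```text
time: 20.28
ee_pos: [519.9, -232.0, 281.6]
orientation: [3.141, 0.001, 1.634]
force: [-1.0, -0.7, 0.1]
grip_width: 0.4
gripper_force: 0.0
```

```bash
python3 g.py g4.png; python3 k.py|grep -v '   '
```

```text
pin 98 [ 525.1 -254.8  140.4] [ 543.8 -236.9  159.6] 158.6573893178546 [ 534.2 -246.6  157.2]
grip 230 [ 512.6 -205.    85.7] [ 560.8 -143.7  142.9]
[ 552.  -174.2  139.9] 36
[ 0.3 -0.5 -0.4] [ 519.8 -232.3  280.4]
side 139 160.02933415546693 157.07942242165183
[419.8 133.7] [418.8 137.6]
top 141 162.32794723732167 159.40857631205353
[459.4 177.4] [457.7 179.4]
```

View pics/g4.png

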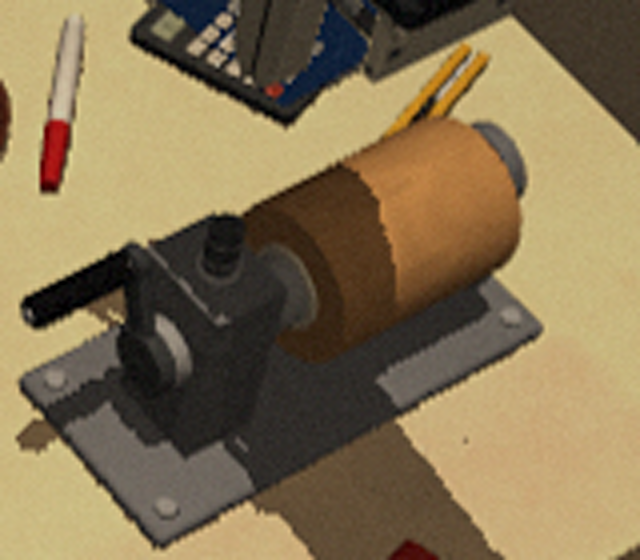

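The collar sits flat on the block at (222,268), the pin is upright with its top at 158 mm, and the robot is clear.

```bash
python3 -c "
from rig import manip
print(manip.job_done())"
```

```text
the job is handed in; nothing more can be done
None
```

I handed in the job: the pin is pushed home through the axle's cross-hole with its collar flat on the block, and the robot is clear; no verdict came back.

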